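# Blow out the sprung V-block and hold the lens barrel seated in it

## Task

The flow sensor's brass lens barrel is due for its optical check: first press the red cap of the air duster right down for a moment to blow out the groove, and let it spring back. Then pick the barrel up off its rest, lay it lengthwise in the middle of the sprung V-block and open the fingers so that it settles; now, with the fingers shut, press gently on its top at the middle, about 5 mm down against the spring, so that it bears evenly on both faces of the V, and finish while still holding it pressed down like that. Leave everything else on the bench where it is.

Things in the scene. Friction and masses are not known exactly. Their poses are not given: they have to be found in the camera images.
- barrel_mid (a point): centre of the loose brass lens barrel, a cylinder 40 mm in diameter, 110 mm long, black end bands and glass ends; its x axis runs along its length (either way round is the same). It starts lying level on a white rest plate 12 mm thick (130 x 70 mm), its axis 32 mm above the table, between four green chocks 6 mm high near its ends (37 to 55 mm from the middle)
- vee_axis (a point): middle of the line on which the barrel's axis lies once seated in the V-block: about 66 mm above the table with the spring up; it moves with the sprung V. x = along the groove, z = up. In the middle of the V, 26 mm either way along x, a gap for fingers is open down to 36 mm below this point. The V stands on a fixed grey base plate 130 x 90 x 10 mm
- cradle (a joint): downward travel of the sprung V-block in m: 0 = up (at rest), 0.010 = bottomed. It starts to move under about 3 N and then takes about 1.5 N more per mm; the barrel's own weight does not move it
- left_face (a point): middle of the V's face on the +y side of vee_axis; axes as vee_axis. Both faces are aluminium, slope 45 degrees, and come in two pieces 26 to 50 mm either way along x; their tops are 10 mm below vee_axis, the V's outsides 30 mm beside it
- right_face (a point): middle of the V's face on the -y side of vee_axis; axes as vee_axis
- nozzle_top (a point): centre of the flat top of the red nozzle cap, 28 mm across, about 155 mm above the table, on a fixed blue and white air-duster canister 50 mm in diameter that stands beyond the V-block with its white spout (along this point's -x) towards the groove; it moves with the cap
- nozzle (a joint): downward travel of the nozzle cap in m: 0 = up, 0.008 = fully down; starts to move under about 1.5 N, fully down takes about 7 N, springs back when let go
- lens_cap: loose black lens cap, a disc 42 mm across and 10 mm high, bystander; origin at its underside centre
- valve: loose green, white and red valve fitting, 48 mm across and 56 mm high, bystander; origin at its underside centre
- battery: loose orange battery pack 75 x 36 x 24 mm, bystander; origin at its underside centre
- screwdriver: loose screwdriver lying on the table, bystander; origin on the table under it
- parts_box: loose flat clear parts box with a white lid, 104 x 174 x 32 mm, bystander; origin at its underside centre
- wrench: loose steel wrench lying on the table, bystander; origin on the table under it
- barrel: the same loose lens barrel as a body; origin on its side surface, 20 mm from its axis; about 0.12 kg; use barrel_mid for its centre
Mind the look-alikes: they are no part of the job. Of the things that look like the part that bears nozzle_top, the smaller one is meant. Of the things that look like the part that bears vee_axis, the middle-sized one is meant.

How it is judged:
By the outcome, as a careful person would: the job done as asked, in the order asked, and still so for the second after the job is handed in, while the arm keeps its last pose, push and grip.
It also fails if it takes over 72 s, if anything falls off the work surface, if the arm or the gripper's body presses on something with over 40 N, if the wrist force passes 120 N, or if a joint passes its speed limit or range.

## Robot

A 6-joint arm with a two-finger parallel gripper is mounted at the origin on the work surface. World frame = base frame: x ahead of the robot, y to its left, z up, the work surface at z = 0. Lengths are in m, angles in rad, forces in N, time in s.
With the tool pointing down it reaches from about 0.425 to 0.95 m from the base axis. Payload 3.5 kg.
Tool frame: the origin (TCP) lies midway between the tips of the shut fingers; the grasp point (between the pads) lies 19 mm behind it; y points along the fingers, x is the direction in which the jaws open and shut, and the axes are right-handed (so a half turn about y gives the same grasp; the last joint's range is limited). The gripper opens to 85 mm and grips with 20 to 120 N. Pads are 22 mm wide; open, the fingers measure 114 mm over their backs; the gripper's body (76 mm by 85 mm) begins 54 mm behind the grasp point. The pads swing forward as they close: fully open they stand 13 mm farther back than shut.
Start: joints at [1.116, 0.286, 1.577, -0, 1.279, -0.15], TCP at [0.203, 0.644, 0.231] pointing down, gripper open.
Joint ranges: [-2.77, 2.77], [-0.9, 2.22], [0.21, 2.48], [-1.53, 4.67], [0.24, 2.81], [-2.84, 2.84]. Speed limits (rad/s): [2.79, 2.79, 3.14, 3.14, 3.14, 3.14].

## Interface

Orientations are given as a unit quaternion [x, y, z, w].
In Python, from plant import ctrl, viewer gives the robot as it stands.
- The arm moves only by the tool step_arm, never from a script. Its argument "rows" is a list of rows, each a list of 3 entries, a list of its own where there are three numbers: the turn, a rotation vector about the tool's x, y, z in degrees, then the shift along the tool's x, y, z in mm, then the closure, from 0 (fully open) to 1 (shut). A call has 1 to 10 rows; each row is the pose to reach, as a shift and turn from the pose commanded when the call began, along the tool's axes at that moment; what a row does not reach only later rows make up. A row lasts 1/12 s, in which the tool goes at most 41.7 mm and 7.16 degrees, less where a joint would pass 70% of its speed; a pose out of reach is approached as far as the arm can. A call with a gripper value outside its range is refused whole. The fingers move at their own pace and stop on an object; "newtons" is the grip in N (left out, the last holds). Time passes only in rows, so rows that repeat a pose let the fingers close. It gives the time, the measured TCP pose, the force and the opening at its end, in the units of the state.
- ctrl.get_state(): the state, without advancing time (a new reading comes with each control period).
- viewer.read_camera(name): name is "scene" or "top"; returns (picture, depth): 400x640x3 uint8, red, green, blue; 400x640 float32, m along the optical axis (not along the pixel's ray), 0 where there is no reading.
- viewer.calibration(name): a dict with "K" (3x3 intrinsics, pixels), "R" (3x3) and "t" (3): a world point X has camera coordinates R X + t. Camera axes: x right, y down, z forward; pixel columns grow to the right and rows downward; lengths in m; the calibration is good to about 2 mm. A picture is of the moment at which its call begins. calibration takes no time and is no camera call.
- ctrl.sign_off(): hands the job in, once; it reports no verdict.
The state is a dict: "time": time; "qpos": joint angles; "dq": joint speeds; "joint_efforts": joint torques, N m; "eef_pos": TCP position; "tcp_rot": TCP orientation; "contact_force": force on the tool from outside, world axes, zero at the start; "wrist_torque": the same for the moment, N m; "opening": opening from 0.0 (shut) to 1.0 (fully open).
Only numpy, scipy, OpenCV 4.12 (cv2) and the standard library are available. Lean on these libraries where they do the work, as an engineer would, in place of code of your own. Each camera call takes 0.05 s, during which the arm holds its last target.

## Working session

There is one attempt and no reset: what is moved stays moved. The work goes in short steps, Python scripts to look and compute and a tool call to move; the robot and the scene stay as the last step left them, time stands still between calls to the robot, and variables do not carry over. Pictures are saved under pics/ and viewed, and the job is handed in when it is done.

Besides the shell and the picture viewer there is one more tool, called after "Call:" as name(argument=value, ...) on one line, values as JSON. step_arm: Moves the arm, as the interface text tells. Its arguments: {"type":"object","properties":{"rows":{"type":"array"},"newtons":{"type":"number"}},"required":["rows"]}

```bash
ls; mkdir -p pics
python3 - <<'E'
from plant import ctrl, viewer
import cv2, numpy as np
for n in ("scene","top"):
    p,d=viewer.read_camera(n); cv2.imwrite(f"pics/{n}0.png",p[:,:,::-1]); np.save(f"pics/{n}0.npy",d)
    c=viewer.calibration(n); print(n,c)
print(ctrl.get_state())
E
```

```text
pics
scene {'K': array([[364.20583234,   0.        , 317.07503079],
       [  0.        , 364.20583234, 205.9922338 ],
       [  0.        ,   0.        ,   1.        ]]), 'R': array([[-0.42409247,  0.90545065,  0.01745549],
       [ 0.52539533,  0.26169117, -0.80961564],
       [-0.73763496, -0.33418086, -0.5867008 ]]), 't': array([ 0.3359846 , -0.17165724,  1.48189255])}
top {'K': array([[414.69834948,   0.        , 322.41408165],
       [  0.        , 414.69834948, 194.40323355],
       [  0.        ,   0.        ,   1.        ]]), 'R': array([[-0.00919949, -0.99990516, -0.01024901],
       [-0.99698434,  0.00996147, -0.07696101],
       [ 0.07705581,  0.0095101 , -0.99698142]]), 't': array([-0.09391873,  0.53656027,  1.52496853])}
{'time': 0.1, 'qpos': array([ 1.11601137e+00,  2.87121649e-01,  1.57802730e+00, -3.22530814e-06,
        1.27860975e+00, -1.50010179e-01]), 'dq': array([ 0.00063469, -0.00150515, -0.00391618, -0.00225334,  0.0017952 ,
       -0.00169067]), 'joint_efforts': array([ 1.08954046e-03, -4.07295263e+01, -2.93699098e+01, -1.18130688e-04,
        3.40191153e-03,  5.65725685e-06]), 'eef_pos': array([0.2022678 , 0.6433587 , 0.23005757]), 'tcp_rot': array([ 0.570461  ,  0.41762892, -0.41898433, -0.56974772]), 'contact_force': array([0.28303318, 0.05342868, 0.86904693]), 'wrist_torque': array([ 0.01331095, -0.03414005, -0.02248501]), 'opening': 1.0002479945521945}
```

View pics/scene0.png

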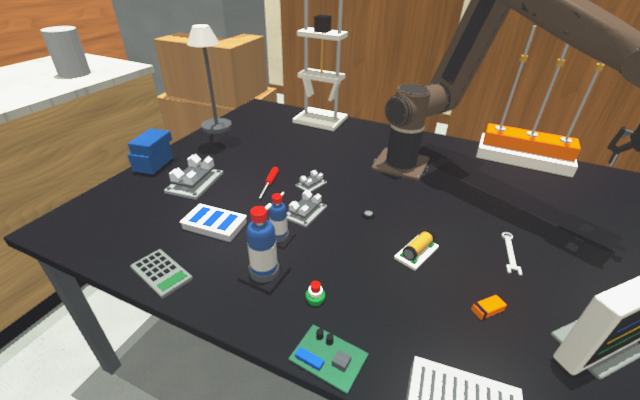

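View pics/top0.png

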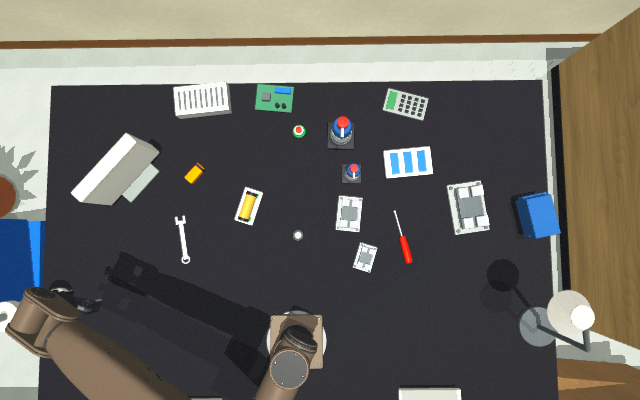

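The top view shows three V-blocks at (349,214), (366,257) and (468,207), and two canisters at (352,172) and (342,130). The barrel is at (248,206). By the description I want the middle-sized V-block at (349,214), the smaller canister at (352,172), and the barrel at (248,206). I'll check that choice in one close crop.

```bash
cat > h.py <<'E'
import numpy as np, cv2
from plant import viewer
def ray(n,u,v,z):
    c=viewer.calibration(n);K,R,t=c["K"],c["R"],c["t"]
    d=R.T@np.linalg.inv(K)@np.array([u,v,1.]);o=-R.T@t
    return o+d*(z-o[2])/d[2]
def cloud(n,d):
    c=viewer.calibration(n);K,R,t=c["K"],c["R"],c["t"]
    v,u=np.mgrid[:d.shape[0],:d.shape[1]]
    P=np.stack([(u-K[0,2])/K[0,0]*d,(v-K[1,2])/K[1,1]*d,d],-1)
    return (P-t)@R
def proj(n,X):
    c=viewer.calibration(n);x=c["K"]@(c["R"]@np.asarray(X)+c["t"]);return x[:2]/x[2]
E
python3 - <<'E'
import cv2,numpy as np
from h import *
t=cv2.imread("pics/top0.png"); s=cv2.imread("pics/scene0.png")
a=cv2.resize(t[150:280,230:410],None,fx=4.4,fy=4.4,interpolation=cv2.INTER_CUBIC);cv2.imwrite("pics/ct.png",a)
a=cv2.resize(s[160:290,250:450],None,fx=4,fy=4,interpolation=cv2.INTER_CUBIC);cv2.imwrite("pics/cs.png",a)
d=np.load("pics/top0.npy");P=cloud("top",d)
for name,(u,v) in dict(mid=(349,214),small=(366,257),large=(468,207),can=(352,172),bigcan=(342,130),barrel=(248,206)).items():
    r=P[max(v-28,0):v+29,u-28:u+29].reshape(-1,3)
    print(name,P[v,u].round(3),r[:,2].max().round(3), ray("top",u,v,0).round(3))
E
```

```text
mid [ 0.462 -0.197  0.027] 1.561 [ 0.462 -0.198  0.   ]
small [ 0.303 -0.257  0.022] 1.561 [ 0.302 -0.259  0.   ]
large [ 0.482 -0.629  0.045] 1.561 [ 0.484 -0.645  0.   ]
can [ 0.602 -0.203  0.143] 1.561 [ 0.621 -0.212  0.   ]
bigcan [ 0.735 -0.168  0.207] 1.561 [ 0.783 -0.176  0.   ]
barrel [0.494 0.173 0.048] 1.561 [0.496 0.182 0.   ]
```

View pics/ct.png

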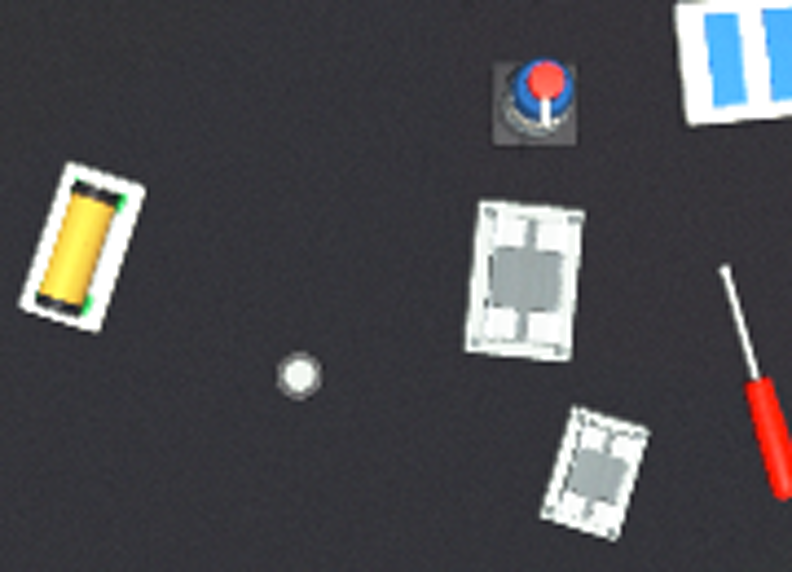

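View pics/cs.png

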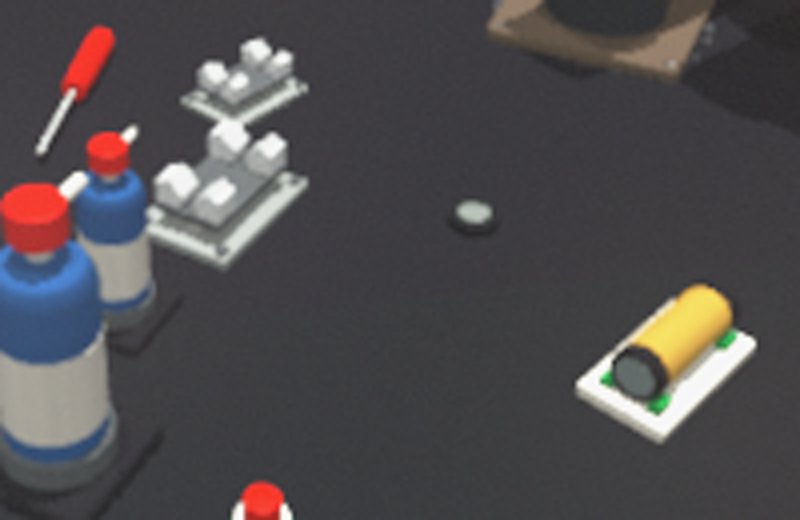

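The crop confirms the choice: the middle-sized block at (349,214) has a base of about 130x90 mm, and the smaller canister has its spout pointing at that groove. Next I measure all three targets.

```bash
cat > meas.py <<'E'
from h import *
def rect(n,mask,z,box):
    u0,v0,u1,v1=box; m=np.zeros_like(mask);m[v0:v1,u0:u1]=mask[v0:v1,u0:u1]
    m=cv2.morphologyEx(m,cv2.MORPH_CLOSE,np.ones((3,3)))
    cs,_=cv2.findContours(m,cv2.RETR_EXTERNAL,cv2.CHAIN_APPROX_NONE)
    c=max(cs,key=cv2.contourArea)[:,0]
    w=np.array([ray(n,u,v,z)[:2] for u,v in c])
    (cx,cy),(a,b),_=r=cv2.minAreaRect((w*1000).astype(np.float32))
    p=cv2.boxPoints(r);e=p[1]-p[0];f=p[2]-p[1];l=e if np.hypot(*e)>np.hypot(*f) else f
    return (round(cx,1),round(cy,1)),(round(a,1),round(b,1)),round(np.degrees(np.arctan2(l[1],l[0]))%180,1)
def run(ti,si):
  for n,f in(("top",ti),("scene",si)):
    im=cv2.imread(f);hsv=cv2.cvtColor(im,cv2.COLOR_BGR2HSV);H,S,V=cv2.split(hsv)
    pb=proj(n,[.494,.173,.03]);pv=proj(n,[.462,-.197,.03]);pc=proj(n,[.60,-.203,.155])
    bx=lambda p,r:[int(max(0,x)) for x in (p[0]-r,p[1]-r,p[0]+r,p[1]+r)]
    yel=((H>15)&(H<32)&(S>120)&(V>90)).astype(np.uint8)
    red=(((H<8)|(H>172))&(S>140)&(V>120)).astype(np.uint8)
    lit=(V>95).astype(np.uint8)
    print(n,"yellow z32",rect(n,yel,.032,bx(pb,30)))
    print(n,"rest z12",rect(n,lit,.012,bx(pb,34)))
    print(n,"vee base z10",rect(n,lit,.010,bx(pv,26)))
    print(n,"red z155",rect(n,red,.155,bx(pc,9)))
if __name__=="__main__": run("pics/top0.png","pics/scene0.png")
E
python3 meas.py
python3 - <<'E'
from h import *
P=cloud("top",np.load("pics/top0.npy"))
# cap depth: points z>0.148
r=P[160:185,338:366].reshape(-1,3); r=r[(r[:,2]>.14)&(r[:,2]<.2)]
print("cap",len(r),r[:,2].max(),np.median(r[:,2]),r[:,:2].min(0),r[:,:2].max(0))
r=P[190:236,330:370].reshape(-1,3); 
for lo,hi in((.005,.02),(.045,.07)):
    q=r[(r[:,2]>lo)&(r[:,2]<hi)]; print("V",lo,len(q),q.mean(0).round(4),q.max(0).round(4))
    rr=cv2.minAreaRect((q[:,:2]*1000).astype(np.float32));print(rr)
r=P[180:232,228:270].reshape(-1,3);q=r[r[:,2]>.04];print("barrel",q.mean(0).round(4),np.percentile(q[:,2],95),cv2.minAreaRect((q[:,:2]*1000).astype(np.float32)))
E
```

```text
top yellow z32 ((494.1, 180.1), (37.6, 89.7), np.float32(161.7))
top rest z12 ((497.4, 179.5), (74.0, 133.7), np.float32(161.6))
top vee base z10 ((465.4, -195.5), (91.8, 131.7), np.float32(173.6))
top red z155 ((616.3, -207.3), (23.9, 24.1), np.float32(179.2))
scene yellow z32 ((480.5, 184.0), (43.2, 107.7), np.float32(164.2))
scene rest z12 ((488.7, 182.3), (76.9, 171.6), np.float32(161.0))
scene vee base z10 ((424.0, -230.1), (304.7, 164.8), np.float32(24.0))
scene red z155 ((621.2, -206.5), (39.9, 24.8), np.float32(29.7))
cap 65 0.1640214963622311 0.15250974616421556 [ 0.5809802 -0.2196494] [ 0.62777551 -0.19534105]
V 0.005 392 [ 0.4659 -0.1964  0.0097] [ 0.553  -0.1271  0.02  ]
((468.10772705078125, -200.0186004638672), (146.5875244140625, 168.58132934570312), 89.42899322509766)
V 0.045 161 [ 0.4643 -0.1968  0.0518] [ 0.516  -0.1622  0.062 ]
((464.2509460449219, -196.13356018066406), (58.935707092285156, 99.38932800292969), 83.77774047851562)
barrel [0.4929 0.1736 0.0692] 0.05629175620255899 ((435.1119384765625, 54.921234130859375), (321.0112609863281, 110.16706848144531), 64.78553771972656)
```

```bash
cat > go.py <<'E'
import sys,numpy as np
from scipy.spatial.transform import Rotation as Ro
from plant import ctrl
def go(x,y,z,jaw,lean=True):
    """tool-down target, mm; jaw: world heading (deg) of tool x"""
    s=ctrl.get_state();R=Ro.from_quat(s["tcp_rot"]);M=R.as_matrix()
    a=np.radians(jaw);tx=np.array([np.cos(a),np.sin(a),0]);ty=np.array([0,0,-1.]);
    T=Ro.from_matrix(np.stack([tx,ty,np.cross(tx,ty)],1))
    p=s["eef_pos"]*1000
    print("t",round(s["time"],2),"at",p.round(1),"jaw",np.degrees(np.arctan2(M[1,0],M[0,0])).round(1),"down",M[:,1].round(3),"q",s["qpos"].round(2),"F",s["contact_force"].round(1),"open",round(s["opening"],3))
    print("turn",np.degrees((R.inv()*T).as_rotvec()).round(2),"shift",(M.T@(np.array([x,y,z])-p)).round(1))
if __name__=="__main__": go(*map(float,sys.argv[1:5]))
E
python3 go.py 616 -207 200 -96.3; python3 go.py 616 -207 200 83.7
python3 - <<'E'
from h import *
P=cloud("top",np.load("pics/top0.npy"))
r=P[185:230,232:266].reshape(-1,3);q=r[(r[:,2]>.036)&(r[:,2]<.06)];print(len(q),q.mean(0),cv2.minAreaRect((q[:,:2]*1000).astype(np.float32)))
c=viewer.calibration("top");print(-c["R"].T@c["t"])
# two-view check of predicted points
for nm,X in dict(cap=[.616,-.207,.155],vee=[.465,-.196,.066],bar=[.494,.180,.032]).items():
    print(nm,proj("top",X).round(1),proj("scene",X).round(1))
s=cv2.imread("pics/scene0.png")
for nm,X in dict(a=[.616,-.207,.155],b=[.494,.18,.032]).items():
    u,v=proj("scene",X);cv2.drawMarker(s,(round(u),round(v)),(255,0,255),0,5,1)
a=np.deg2rad(-6.3)
for e in (65,-65):
  for f in (45,-45):
    u,v=proj("scene",[.465+e/1e3*np.cos(a)-f/1e3*np.sin(a),-.196+e/1e3*np.sin(a)+f/1e3*np.cos(a),.01]);cv2.drawMarker(s,(round(u),round(v)),(255,0,255),0,3,1)
cv2.imwrite("pics/chk.png",cv2.resize(s[160:290,250:450],None,fx=4,fy=4,interpolation=0))
E
```

```text
t 0.1 at [202.3 643.4 230.1] jaw 72.5 down [-0.001 -0.002 -1.   ] q [ 1.12  0.29  1.58 -0.    1.28 -0.15] F [0.3 0.1 0.9] open 1.0
turn [ 1.8000e-01  1.6884e+02 -4.0000e-02] shift [-687.    31.3 -649.8]
t 0.1 at [202.3 643.4 230.1] jaw 72.5 down [-0.001 -0.002 -1.   ] q [ 1.12  0.29  1.58 -0.    1.28 -0.15] F [0.3 0.1 0.9] open 1.0
turn [ -0.03 -11.16  -0.12] shift [-687.    31.3 -649.8]
310 [0.49307069 0.17719775 0.04782806] ((493.2780456542969, 178.66790771484375), (38.82635498046875, 110.84471130371094), 72.01551818847656)
[ 0.4165705  -0.11375736  1.56069694]
cap [353.4 167.6] [277.2 196. ]
vee [349.4 212.7] [305.3 196. ]
bar [247.  206.1] [418.8 244.2]
```

View pics/chk.png

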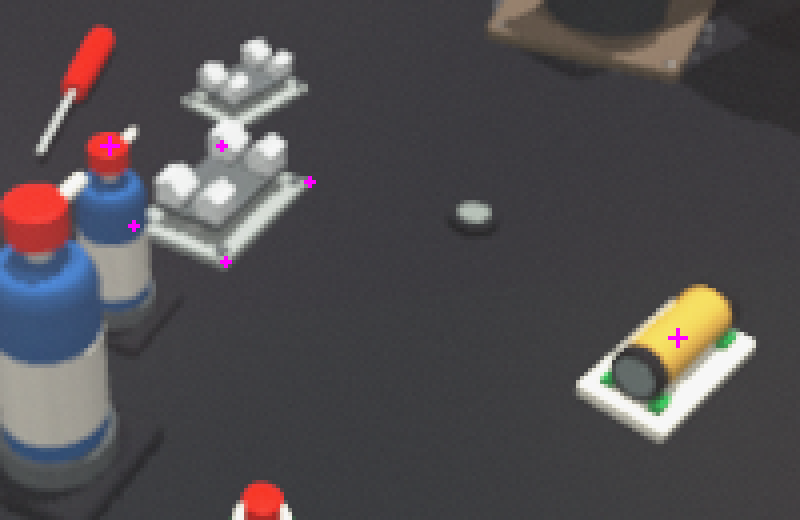

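Both views agree, with the cap, V base corners and barrel all projecting within about 1 px. I'll shut the fingers and move above the small canister.

```bash
python3 go.py 614 -207 215 72.5
```

```text
t 0.1 at [202.3 643.4 230.1] jaw 72.5 down [-0.001 -0.002 -1.   ] q [ 1.12  0.29  1.58 -0.    1.28 -0.15] F [0.3 0.1 0.9] open 1.0
turn [-0.02  0.04 -0.12] shift [-687.6   16.3 -647.9]
```

Call:
step_arm(rows=[[[0,0,0],[-344,0,-324],1],[[0,0,0],[-344,0,-324],1],[[0,0,0],[-344,0,-324],1],[[0,0,0],[-344,0,-324],1],[[0,0,0],[-344,0,-324],1],[[0,0,0],[-344,0,-324],1],[[0,0,0],[-344,0,-324],1],[[0,0,0],[-344,0,-324],1],[[0,0,0],[-344,0,-324],1],[[0,0,0],[-344,0,-324],1]], newtons=40)

```text
time: 0.93
eef_pos: [0.384, 0.2669, 0.231]
tcp_rot: [-0.57, -0.418, 0.419, 0.57]
contact_force: [0.5, 1.1, 0.5]
opening: -0.004
```

```bash
python3 go.py 614 -207 215 72.5
```

```text
t 0.93 at [384.  266.9 231. ] jaw 72.6 down [-0. -0. -1.] q [ 0.39 -0.19  2.07  0.    1.26 -0.88] F [0.5 1.1 0.5] open -0.004
turn [-0.01  0.06 -0.01] shift [-383.2   16.  -361.4]
```

Call:
step_arm(rows=[[[0,0,0],[-383,0,-361],1],[[0,0,0],[-383,0,-361],1],[[0,0,0],[-383,0,-361],1],[[0,0,0],[-383,0,-361],1],[[0,0,0],[-383,0,-361],1],[[0,0,0],[-383,0,-361],1],[[0,0,0],[-383,0,-361],1],[[0,0,0],[-383,0,-361],1],[[0,0,0],[-383,0,-361],1],[[0,0,0],[-383,0,-361],1]])

```text
time: 1.77
eef_pos: [0.5658, -0.1082, 0.2308]
tcp_rot: [-0.57, -0.418, 0.418, 0.571]
contact_force: [1.0, -0.2, -0.7]
opening: -0.001
```

```bash
python3 go.py 614 -207 175 72.5
```

```text
t 1.77 at [ 565.8 -108.2  230.8] jaw 72.5 down [-0.001  0.    -1.   ] q [-0.37  0.07  1.82  0.    1.25 -1.63] F [ 1.  -0.2 -0.7] open -0.001
turn [-0.05  0.    0.01] shift [-79.8  55.7 -75.7]
```

Call:
step_arm(rows=[[[0,0,0],[-40,0,-38],1],[[0,0,0],[-80,0,-76],1],[[0,0,0],[-80,0,-76],1],[[0,0,0],[-80,20,-76],1],[[0,0,0],[-80,40,-76],1],[[0,0,0],[-80,56,-76],1],[[0,0,0],[-80,56,-76],1],[[0,0,0],[-80,56,-76],1],[[0,0,0],[-80,56,-76],1]])

```text
time: 2.52
eef_pos: [0.6145, -0.2054, 0.1762]
tcp_rot: [0.57, 0.419, -0.418, -0.57]
contact_force: [-0.1, 0.3, 0.5]
opening: -0.0
```

```bash
python3 go.py 614 -207 155 72.5
python3 - <<'E'
from h import *
for n,b in(("top",(300,110,400,200)),("scene",(230,140,330,240))):
    p,d=viewer.read_camera(n);u0,v0,u1,v1=b
    cv2.imwrite(f"pics/{n}1.png",cv2.resize(p[v0:v1,u0:u1,::-1],None,fx=4,fy=4,interpolation=cv2.INTER_CUBIC))
a=cv2.imread("pics/top1.png");b=cv2.imread("pics/scene1.png");h=min(a.shape[0],b.shape[0]);cv2.imwrite("pics/n1.png",np.hstack([a[:h],b[:h]]))
E
```

```text
t 2.52 at [ 614.5 -205.4  176.2] jaw 72.5 down [ 0.001 -0.001 -1.   ] q [-0.48  0.27  1.69 -0.    1.17 -1.75] F [-0.1  0.3  0.5] open -0.0
turn [ 0.06  0.05 -0.01] shift [-1.7 21.2  0.1]
```

View pics/n1.png

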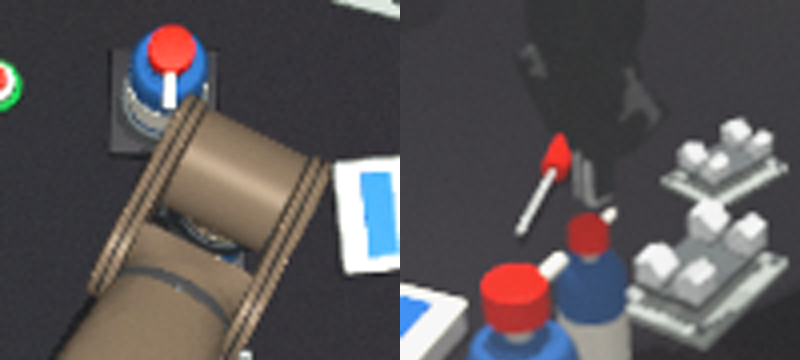

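Run:
```python
from h import *
p,d=viewer.read_camera("scene");P=cloud("scene",d)
s=np.ascontiguousarray(p[:,:,::-1])
a=cv2.resize(s[165:215,255:305],None,fx=12,fy=12,interpolation=0)
for X,c in(([.6145,-.2054,.1762],(255,0,255)),([.614,-.207,.155],(0,255,0))):
    u,v=proj("scene",X);print(u,v);cv2.drawMarker(a,(int((u-255+.5)*12),int((v-165+.5)*12)),c,0,14,2)
cv2.imwrite("pics/n2.png",a)
r=P[185:200,268:288].reshape(-1,3);r=r[(r[:,2]>.14)&(r[:,2]<.17)&(r[:,0]<.64)];print(r.mean(0),r.min(0),r.max(0),len(r))
```

```text
277.6729737329292 189.42602909417397
277.6139044952823 195.60542729545276
[ 0.61366087 -0.20653577  0.15424476] [ 0.58239476 -0.22080883  0.1447489 ] [ 0.62926409 -0.19320435  0.15847989] 76
```

View pics/n2.png

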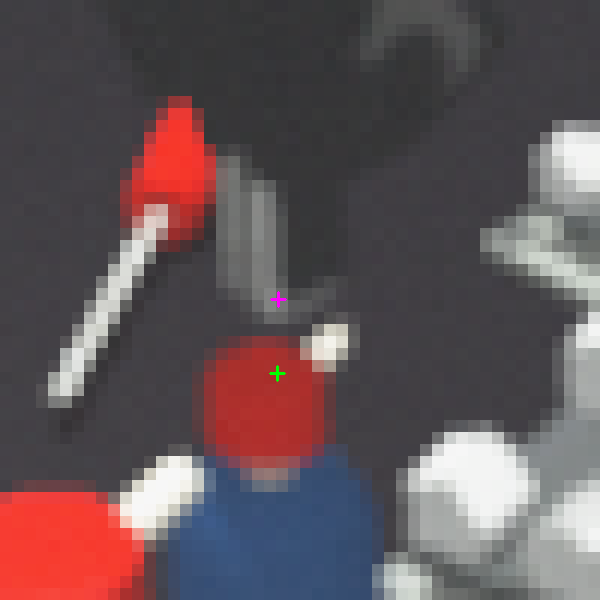

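Call:
step_arm(rows=[[[0,0,0],[-3,0,0],1],[[0,0,0],[-3,8,0],1],[[0,0,0],[-3,16,0],1],[[0,0,0],[-3,19,0],1],[[0,0,0],[-3,22,0],1],[[0,0,0],[-3,24,0],1],[[0,0,0],[-3,26,0],1],[[0,0,0],[-3,26,0],1]])

```text
time: 3.33
eef_pos: [0.6128, -0.208, 0.1496]
tcp_rot: [-0.57, -0.418, 0.419, 0.57]
contact_force: [-4.1, 1.6, 4.5]
opening: -0.003
```

Call:
step_arm(rows=[[[0,0,0],[0,1,0],1],[[0,0,0],[0,2,0],1],[[0,0,0],[0,3,0],1],[[0,0,0],[0,4,0],1],[[0,0,0],[0,5,0],1],[[0,0,0],[0,5,0],1]])

```text
time: 3.83
eef_pos: [0.6132, -0.2081, 0.147]
tcp_rot: [-0.57, -0.418, 0.419, 0.57]
contact_force: [-6.6, 2.9, 11.0]
opening: -0.002
```

Call:
step_arm(rows=[[[0,0,0],[0,1,0],1],[[0,0,0],[0,2,0],1],[[0,0,0],[0,2,0],1],[[0,0,0],[0,2,0],1],[[0,0,0],[0,2,0],1]])

```text
time: 4.25
eef_pos: [0.6132, -0.2081, 0.1469]
tcp_rot: [-0.57, -0.418, 0.419, 0.57]
contact_force: [-9.3, 5.0, 16.7]
opening: 0.0
```

Run:
```python
from h import *
p,d=viewer.read_camera("scene")
cv2.imwrite("pics/n3.png",cv2.resize(p[165:215,255:305,::-1],None,fx=12,fy=12,interpolation=0))
```

```text
(no output)
```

View pics/n3.png

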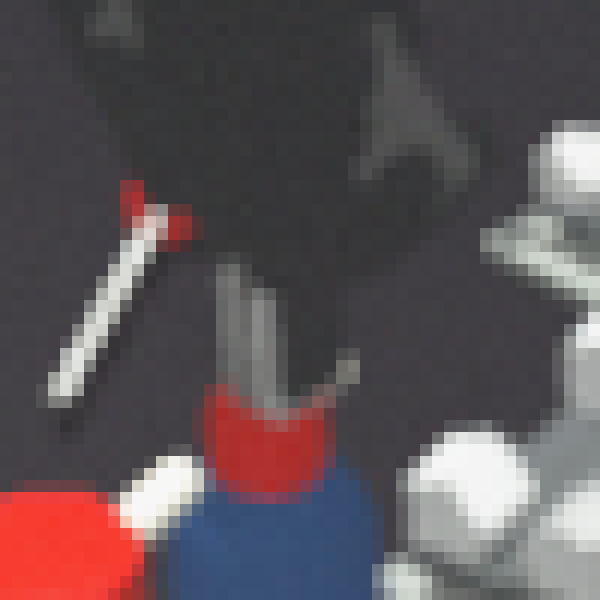

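The cap is bottomed: the red cap's bottom edge sits about 2 px lower at crop (265,495), z no longer changes, and the force is 16.7 N. Now I release it, rise, and move to above the barrel.

Call:
step_arm(rows=[[[0,0,0],[0,-10,0],1],[[0,0,0],[0,-30,0],1],[[0,0,0],[0,-60,0],1],[[0,0,0],[0,-75,0],1],[[0,0,0],[0,-75,0],1],[[0,0,0],[0,-75,0],1]])

```text
time: 4.8
eef_pos: [0.6139, -0.2084, 0.218]
tcp_rot: [0.571, 0.419, -0.418, -0.569]
contact_force: [-0.5, 0.4, 0.5]
opening: -0.004
```

```bash
python3 go.py 494 179.5 150 72
python3 - <<'E'
from h import *
p,d=viewer.read_camera("scene")
cv2.imwrite("pics/n4.png",cv2.resize(p[165:215,255:305,::-1],None,fx=12,fy=12,interpolation=0))
E
```

```text
t 4.8 at [ 613.9 -208.4  218. ] jaw 72.5 down [ 0.003 -0.001 -1.   ] q [-0.48  0.24  1.66  0.    1.24 -1.75] F [-0.5  0.4  0.5] open -0.004
turn [ 0.17  0.54 -0.02] shift [334.1  67.2 231. ]
```

View pics/n4.png

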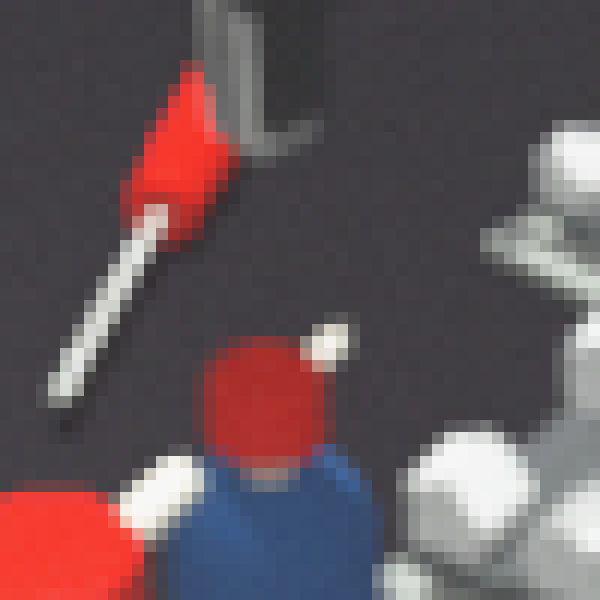

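The cap has sprung back to its original pixels, top edge at crop (265,340).

Call:
step_arm(rows=[[[0,0.5,0],[34,0,23],0],[[0,0.5,0],[68,0,46],0],[[0,0.5,0],[102,0,70],0],[[0,0.5,0],[136,0,94],0],[[0,0.5,0],[170,10,118],0],[[0,0.5,0],[204,20,141],0],[[0,0.5,0],[238,30,165],0],[[0,0.5,0],[272,40,188],0],[[0,0.5,0],[306,50,211],0],[[0,0.5,0],[334,60,231],0]])

```text
time: 5.68
eef_pos: [0.4909, 0.1815, 0.1546]
tcp_rot: [-0.571, -0.415, 0.417, 0.572]
contact_force: [0.8, 0.2, -0.3]
opening: 1.002
```

Call:
step_arm(rows=[[[0,0,0],[0,0,0],0],[[0,0,0],[0,0,0],0],[[0,0,0],[0,0,0],0]])

```text
time: 5.93
eef_pos: [0.4924, 0.1796, 0.1558]
tcp_rot: [-0.572, -0.415, 0.417, 0.572]
contact_force: [-0.4, -0.4, 0.3]
opening: 0.998
```

```bash
python3 go.py 494 179.5 80 72
python3 - <<'E'
from h import *
p,d=viewer.read_camera("scene")
cv2.imwrite("pics/b1.png",cv2.resize(p[180:280,360:480,::-1],None,fx=5,fy=5,interpolation=0))
E
```

```text
t 5.93 at [492.4 179.6 155.8] jaw 72.1 down [-0.002 -0.001 -1.   ] q [ 0.16  0.03  2.01 -0.    1.1  -1.1 ] F [-0.4 -0.4  0.3] open 0.998
turn [-0.11  0.08 -0.08] shift [ 0.5 75.8 -1.7]
```

View pics/b1.png

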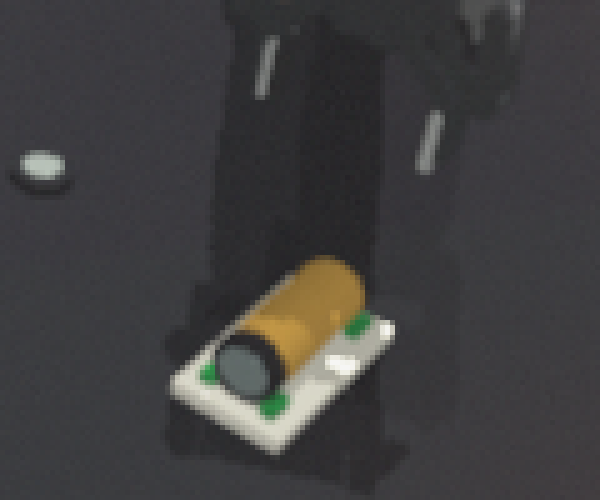

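Call:
step_arm(rows=[[[0,0,0],[0.5,25,-1.5],0],[[0,0,0],[0.5,50,-1.5],0],[[0,0,0],[0.5,75,-1.5],0],[[0,0,0],[0.5,100,-1.5],0],[[0,0,0],[0.5,120,-1.5],0],[[0,0,0],[0.5,130,-1.5],0],[[0,0,0],[0.5,137,-1.5],0],[[0,0,0],[0.5,143,-1.5],0],[[0,0,0],[0.5,143,-1.5],0]])

```text
time: 6.73
eef_pos: [0.495, 0.1792, 0.0141]
tcp_rot: [-0.572, -0.415, 0.416, 0.572]
contact_force: [-1.0, -0.5, 0.3]
opening: 0.999
```

```bash
python3 go.py 494 179.5 11 72
python3 - <<'E'
from h import *
p,d=viewer.read_camera("scene")
cv2.imwrite("pics/b2.png",cv2.resize(p[190:290,360:480,::-1],None,fx=5,fy=5,interpolation=0))
E
```

```text
t 6.73 at [495.  179.2  14.1] jaw 72.0 down [-0. -0. -1.] q [ 0.15  0.26  2.07 -0.    0.82 -1.1 ] F [-1.  -0.5  0.3] open 0.999
turn [-0.01 -0.02 -0.01] shift [-0.   3.1  1. ]
```

View pics/b2.png

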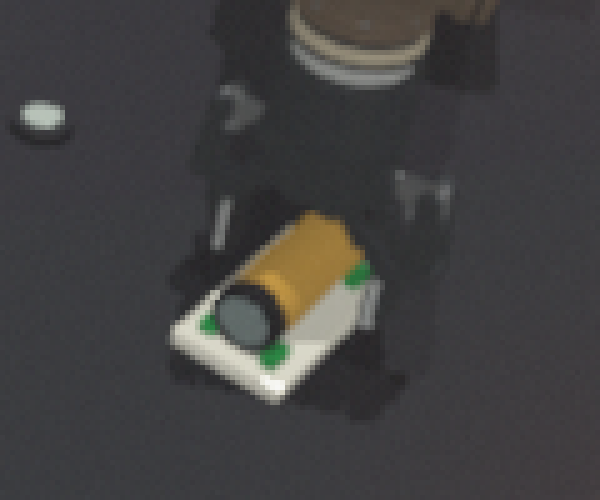

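Call:
step_arm(rows=[[[0,0,0],[0,2,0.5],0],[[0,0,0],[0,2,0.5],0.3],[[0,0,0],[0,2,0.5],0.4],[[0,0,0],[0,2,0.5],0.5],[[0,0,0],[0,2,0.5],0.6],[[0,0,0],[0,2,0.5],0.7],[[0,0,0],[0,2,0.5],1],[[0,0,0],[0,2,0.5],1],[[0,0,0],[0,2,0.5],1]], newtons=30)

```text
time: 7.53
eef_pos: [0.4941, 0.1789, 0.0131]
tcp_rot: [0.572, 0.415, -0.417, -0.571]
contact_force: [-2.6, -4.5, 5.0]
opening: 0.459
```

```bash
python3 go.py 494 179.5 80 72
```

```text
t 7.53 at [494.1 178.9  13.1] jaw 72.1 down [-0.001 -0.002 -1.   ] q [ 0.16  0.26  2.07 -0.    0.82 -1.1 ] F [-2.6 -4.5  5. ] open 0.459
turn [-0.02  0.12 -0.16] shift [  0.3 -66.9   0.3]
```

Call:
step_arm(rows=[[[0,0,0],[0,-4,0],1],[[0,0,0],[0,-12,0],1],[[0,0,0],[0,-30,0],1],[[0,0,0],[0,-55,0],1],[[0,0,0],[0,-80,0],1],[[0,0,0],[0,-105,0],1],[[0,0,0],[0,-120,0],1],[[0,0,0],[0,-130,0],1],[[0,0,0],[0,-130,0],1],[[0,0,0],[0,-130,0],1]])

```text
time: 8.37
eef_pos: [0.4941, 0.1801, 0.1423]
tcp_rot: [0.572, 0.416, -0.416, -0.572]
contact_force: [-0.2, -0.0, -1.9]
opening: 0.46
```

```bash
python3 go.py 465 -196 140 83.7;  python3 - <<'E'
from h import *
p,d=viewer.read_camera("scene")
cv2.imwrite("pics/b3.png",cv2.resize(p[170:270,360:480,::-1],None,fx=5,fy=5,interpolation=0))
E
```

```text
t 8.37 at [494.1 180.1 142.3] jaw 72.0 down [ 0.  0. -1.] q [ 0.16  0.05  2.02  0.    1.07 -1.1 ] F [-0.2 -0.  -1.9] open 0.46
turn [  0.02 -11.65   0.02] shift [-366.7    2.3  -88.3]
```

View pics/b3.png

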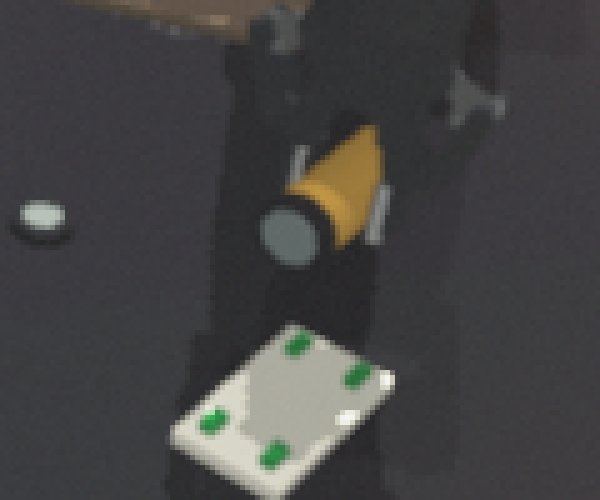

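Run:
```python
from h import *
p,d=viewer.read_camera("scene");hsv=cv2.cvtColor(p,cv2.COLOR_RGB2HSV)
m=cv2.inRange(hsv,(45,120,50),(80,255,255));m[:230]=0;m[:, :385]=0;m[:,450:]=0;m[285:]=0
n,l,st,c=cv2.connectedComponentsWithStats(m)
w=[]
for i in range(1,n):
    if st[i,4]>4: w.append(ray("scene",*c[i],.016));print(st[i,4],c[i].round(1),w[-1].round(4))
print(np.mean(w,0))
```

```text
8 [419.4 238.5] [0.4484 0.1747 0.016 ]
10 [431.1 244.8] [0.4612 0.2117 0.016 ]
11 [402.4 253.6] [0.5352 0.1455 0.016 ]
12 [414.6 260.4] [0.547  0.1828 0.016 ]
[0.4979423  0.17867866 0.016     ]
```

Call:
step_arm(rows=[[[0,-1.2,0],[-36,0,-9],1],[[0,-2.4,0],[-73,0,-18],1],[[0,-3.6,0],[-110,0,-27],1],[[0,-4.8,0],[-147,0,-36],1],[[0,-6,0],[-183,0,-45],1],[[0,-7.2,0],[-220,0,-53],1],[[0,-8.4,0],[-257,0,-62],1],[[0,-9.6,0],[-293,0,-71],1],[[0,-10.8,0],[-330,0,-80],1],[[0,-11.7,0],[-366,0,-89],1]])

```text
time: 9.3
eef_pos: [0.4646, -0.197, 0.1406]
tcp_rot: [-0.525, -0.472, 0.472, 0.527]
contact_force: [-0.2, -0.1, -1.3]
opening: 0.455
```

Call:
step_arm(rows=[[[0,0,0],[0,0,0],1],[[0,0,0],[0,0,0],1],[[0,0,0],[0,0,0],1]])

```text
time: 9.55
eef_pos: [0.4651, -0.195, 0.1407]
tcp_rot: [-0.526, -0.472, 0.472, 0.528]
contact_force: [-0.7, 0.3, -1.6]
opening: 0.46
```

```bash
python3 go.py 464 -196 80 83.7;  python3 - <<'E'
from h import *
p,d=viewer.read_camera("scene")
cv2.imwrite("pics/v1.png",cv2.resize(p[150:250,250:370,::-1],None,fx=5,fy=5,interpolation=0))
p,d=viewer.read_camera("top")
cv2.imwrite("pics/v1t.png",cv2.resize(p[150:250,290:410,::-1],None,fx=5,fy=5,interpolation=0))
E
```

```text
t 9.55 at [ 465.1 -195.   140.7] jaw 83.7 down [-0.003  0.002 -1.   ] q [-0.6   0.01  2.07  0.    1.07 -2.06] F [-0.7  0.3 -1.6] open 0.46
turn [-0.16 -0.02  0.12] shift [-1.3 60.7  0.8]
```

View pics/v1.png

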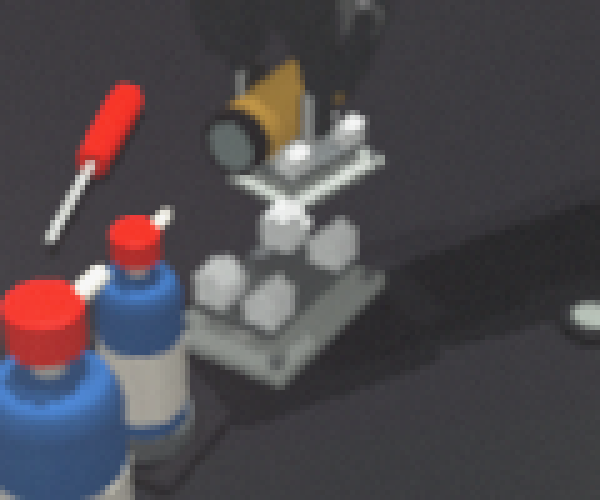

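View pics/v1t.png

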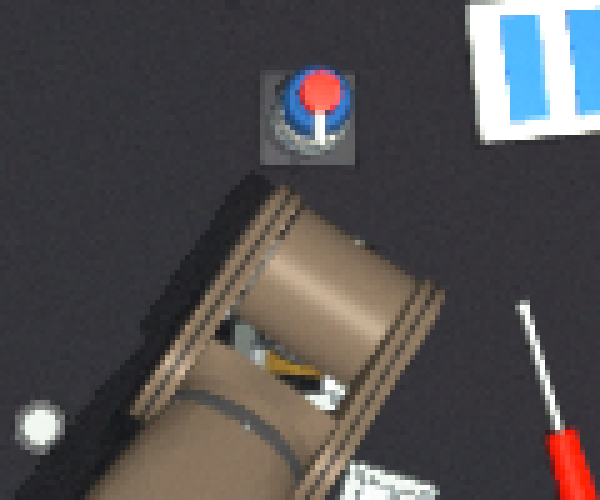

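Call:
step_arm(rows=[[[0,0,0],[-1,25,0.5],1],[[0,0,0],[-1,45,0.5],1],[[0,0,0],[-1,60,0.5],1],[[0,0,0],[-1,70,0.5],1],[[0,0,0],[-1,78,0.5],1],[[0,0,0],[-1,84,0.5],1],[[0,0,0],[-1,88,0.5],1],[[0,0,0],[-1,88,0.5],1],[[0,0,0],[-1,88,0.5],1]])

```text
time: 10.4
eef_pos: [0.4658, -0.1968, 0.0548]
tcp_rot: [0.527, 0.472, -0.472, -0.526]
contact_force: [0.2, 0.2, -1.2]
opening: 0.455
```

```bash
python3 go.py 464 -196 48 83.7;  python3 - <<'E'
from h import *
p,d=viewer.read_camera("scene")
cv2.imwrite("pics/v2.png",cv2.resize(p[150:250,250:370,::-1],None,fx=5,fy=5,interpolation=0))
E
```

```text
t 10.4 at [ 465.8 -196.8   54.8] jaw 83.7 down [ 0.001 -0.    -1.   ] q [-0.6   0.14  2.11  0.    0.89 -2.06] F [ 0.2  0.2 -1.2] open 0.455
turn [ 0.04  0.04 -0.02] shift [0.6 6.8 1.9]
```

View pics/v2.png

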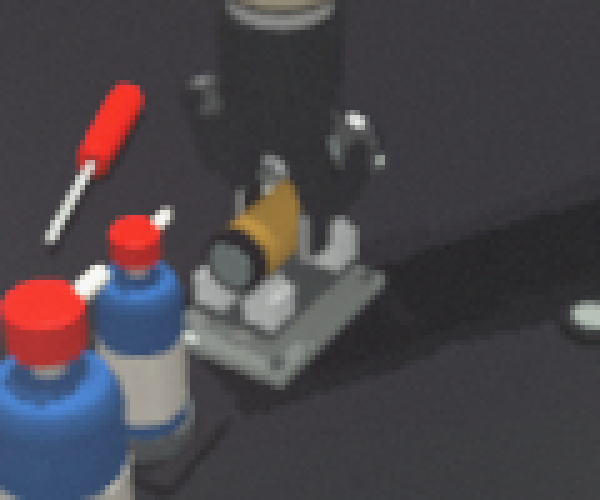

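The barrel sits centred between the V posts, with its near end at crop (232,258), and is about 7 mm above seated. I'll lower it slowly.

Call:
step_arm(rows=[[[0,0,0],[0.5,2,1],1],[[0,0,0],[0.5,4,1],1],[[0,0,0],[0.5,5,1],1],[[0,0,0],[0.5,6,1],1],[[0,0,0],[0.5,6,1],1],[[0,0,0],[0.5,6,1],1]])

```text
time: 10.95
eef_pos: [0.4648, -0.1967, 0.049]
tcp_rot: [0.527, 0.472, -0.472, -0.526]
contact_force: [-1.8, -1.2, 3.3]
opening: 0.456
```

Call:
step_arm(rows=[[[0,0,0],[0,0.5,0],1],[[0,0,0],[0,0.5,0],0.5],[[0,0,0],[0,0.5,0],0.45],[[0,0,0],[0,0.5,0],0.4],[[0,0,0],[0,0.5,0],0.3],[[0,0,0],[0,0.5,0],0.2],[[0,0,0],[0,0.5,0],0.1],[[0,0,0],[0,0.5,0],0],[[0,0,0],[0,0.5,0],0],[[0,0,0],[0,0.5,0],0]])

```text
time: 11.78
eef_pos: [0.4644, -0.196, 0.0478]
tcp_rot: [-0.527, -0.472, 0.472, 0.527]
contact_force: [-0.3, 0.9, 0.1]
opening: 1.001
```

Call:
step_arm(rows=[[[0,0,0],[0,-8,0],0],[[0,0,0],[0,-25,0],0],[[0,0,0],[0,-50,0],0],[[0,0,0],[0,-70,0],0],[[0,0,0],[0,-80,0],0],[[0,0,0],[0,-80,0],0],[[0,0,0],[0,-80,0],0]])

```text
time: 12.37
eef_pos: [0.4646, -0.1961, 0.1282]
tcp_rot: [0.527, 0.472, -0.472, -0.526]
contact_force: [-0.5, 0.2, -0.4]
opening: 0.999
```

```bash
python3 go.py 465 -196 95 83.7;  python3 - <<'E'
from h import *
p,d=viewer.read_camera("scene")
cv2.imwrite("pics/v3.png",cv2.resize(p[150:250,250:370,::-1],None,fx=5,fy=5,interpolation=0))
E
```

```text
t 12.37 at [ 464.6 -196.1  128.2] jaw 83.7 down [ 0.001 -0.001 -1.   ] q [-0.6   0.02  2.08 -0.    1.04 -2.06] F [-0.5  0.2 -0.4] open 0.999
turn [ 0.06  0.04 -0.03] shift [ 0.2 33.2 -0.4]
```

View pics/v3.png

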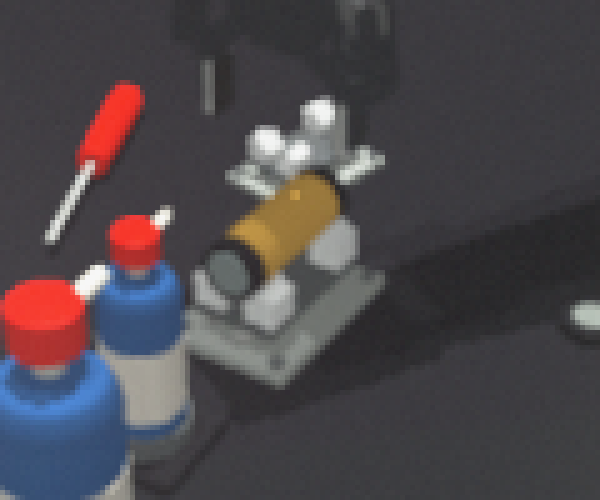

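Seated and level in the scene view, with ends at crop (232,265) and (325,180). I'll move aside for an overhead check of centring.

Call:
step_arm(rows=[[[0,0,0],[0,-30,0],1],[[0,0,0],[35,-60,0],1],[[0,0,0],[75,-60,0],1],[[0,0,0],[115,-60,0],1],[[0,0,0],[155,-60,0],1],[[0,0,0],[195,-60,0],1],[[0,0,0],[235,-60,0],1],[[0,0,0],[250,-60,0],1],[[0,0,0],[250,-60,0],1],[[0,0,0],[250,-60,0],1]])

```text
time: 13.25
eef_pos: [0.4908, 0.0532, 0.1861]
tcp_rot: [-0.525, -0.472, 0.473, 0.527]
contact_force: [-0.1, -1.0, 0.7]
opening: -0.0
```

Run:
```python
from h import *
from meas import rect
p,d=viewer.read_camera("top");im=np.ascontiguousarray(p[:,:,::-1])
cv2.imwrite("pics/v4.png",cv2.resize(im[150:250,290:410],None,fx=6,fy=6,interpolation=0))
H,S,V=cv2.split(cv2.cvtColor(im,cv2.COLOR_BGR2HSV))
yel=((H>15)&(H<32)&(S>120)&(V>70)).astype(np.uint8)
print("yellow",rect("top",yel,.066,(320,185,380,240)))
P=cloud("top",d)[188:240,328:372].reshape(-1,3);q=P[(P[:,2]>.072)&(P[:,2]<.095)];print(len(q),q.mean(0).round(4),np.percentile(q[:,2],90),cv2.minAreaRect((q[:,:2]*1000).astype(np.float32)))
lit=(V>70).astype(np.uint8);print("base",rect("top",lit,.010,(325,187,375,240)))
```

```text
yellow ((465.9, -196.2), (38.5, 89.0), np.float32(172.8))
318 [ 0.4638 -0.196   0.082 ] 0.08734099942052431 ((463.6938171386719, -196.37060546875), (38.36738967895508, 109.8292465209961), 83.81075286865234)
base ((465.5, -195.4), (93.8, 133.8), np.float32(173.6))
```

View pics/v4.png

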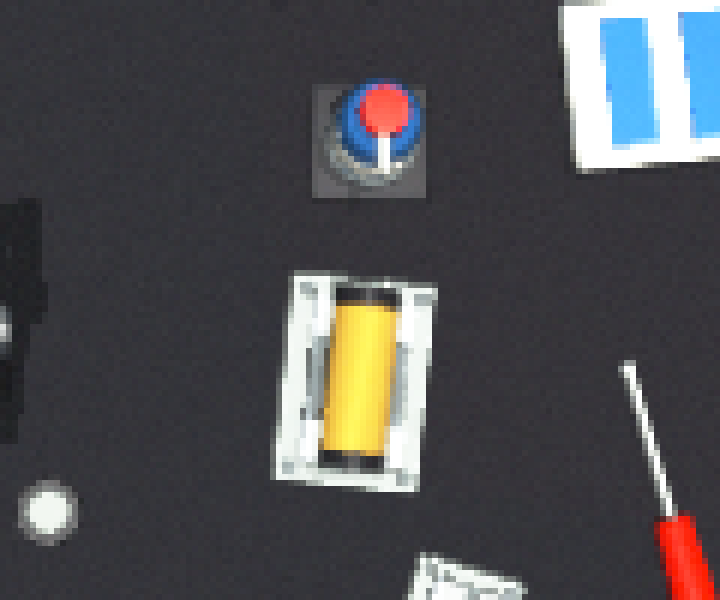

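The barrel (465.9,-196.2) and base (465.5,-195.4) agree within 1 mm, and the yaws match. I'll return with the fingers shut and press.

Call:
step_arm(rows=[[[0,0,0],[-35,0,0],1],[[0,0,0],[-70,0,0],1],[[0,0,0],[-110,0,0],1],[[0,0,0],[-150,0,0],1],[[0,0,0],[-190,0,0],1],[[0,0,0],[-225,20,0],1],[[0,0,0],[-245,40,0],1],[[0,0,0],[-250,60,0],1],[[0,0,0],[-250,75,0],1],[[0,0,0],[-250,80,0],1]])

```text
time: 14.13
eef_pos: [0.4615, -0.1971, 0.1044]
tcp_rot: [-0.525, -0.47, 0.471, 0.53]
contact_force: [-0.4, 0.7, 0.1]
opening: 0.003
```

Call:
step_arm(rows=[[[0,0,0],[0,0,0],1],[[0,0,0],[0,0,0],1],[[0,0,0],[0,0,0],1]])

```text
time: 14.38
eef_pos: [0.465, -0.1966, 0.109]
tcp_rot: [0.527, 0.472, -0.472, -0.526]
contact_force: [0.3, -0.2, 1.0]
opening: 0.002
```

```bash
python3 go.py 465 -196 86 83.7
```

```text
t 14.38 at [ 465.  -196.6  109. ] jaw 83.7 down [ 0.002 -0.001 -1.   ] q [-0.6   0.05  2.09 -0.    1.   -2.06] F [ 0.3 -0.2  1. ] open 0.002
turn [ 0.1   0.03 -0.06] shift [ 0.6 23.   0.1]
```

Call:
step_arm(rows=[[[0,0,0],[0.5,8,0],1],[[0,0,0],[0.5,15,0],1],[[0,0,0],[0.5,19,0],1],[[0,0,0],[0.5,21,0],1],[[0,0,0],[0.5,22,0],1],[[0,0,0],[0.5,23,0],1],[[0,0,0],[0.5,24,0],1],[[0,0,0],[0.5,25,0],1],[[0,0,0],[0.5,25,0],1],[[0,0,0],[0.5,25,0],1]])

```text
time: 15.22
eef_pos: [0.4644, -0.1952, 0.0833]
tcp_rot: [-0.526, -0.472, 0.472, 0.527]
contact_force: [-2.5, 2.6, 5.1]
opening: 0.0
```

Call:
step_arm(rows=[[[0,0,0],[-0.5,1,0],1],[[0,0,0],[-0.5,2,0],1],[[0,0,0],[-0.5,3,0],1],[[0,0,0],[-0.5,3,0],1],[[0,0,0],[-0.5,3,0],1],[[0,0,0],[-0.5,3,0],1]])

```text
time: 15.72
eef_pos: [0.4646, -0.1957, 0.081]
tcp_rot: [-0.526, -0.472, 0.472, 0.527]
contact_force: [-5.0, 4.6, 8.8]
opening: -0.001
```

```bash
for i in 1 2; do python3 go.py 465 -196 81 83.7;  python3 - <<'E'
from h import *
p,d=viewer.read_camera("scene")
cv2.imwrite("pics/v5.png",cv2.resize(p[150:250,250:370,::-1],None,fx=5,fy=5,interpolation=0))
E
done
```

```text
t 15.72 at [ 464.6 -195.7   81. ] jaw 83.7 down [-0.001  0.001 -1.   ] q [-0.6   0.09  2.1   0.    0.95 -2.06] F [-5.   4.6  8.8] open -0.001
turn [-0.04  0.03  0.06] shift [-0.3  0.  -0.5]
t 15.77 at [ 464.6 -195.6   81. ] jaw 83.7 down [-0.001  0.001 -1.   ] q [-0.6   0.09  2.1   0.    0.95 -2.06] F [-5.   3.6  9.1] open -0.002
turn [-0.04  0.03  0.06] shift [-0.3  0.  -0.5]
```

View pics/v5.png

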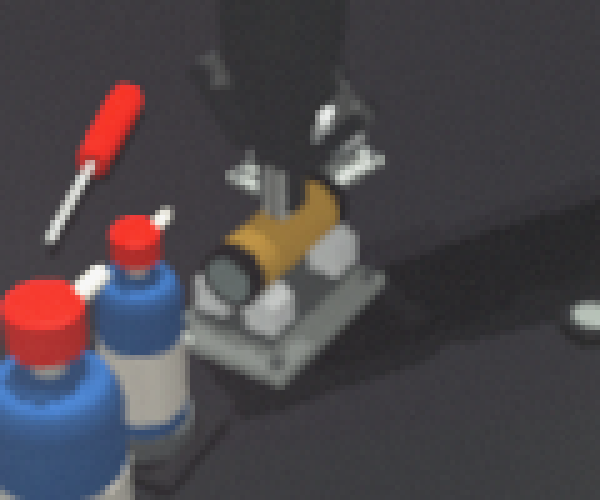

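z gives 5.0 mm and the force (9 N) gives about 4 mm. There is also a side load of about 4.6 N across the groove, which would load the faces unevenly, so I'll relax that sideways and press slightly more.

Call:
step_arm(rows=[[[0,0,0],[0.5,0.3,0.5],1],[[0,0,0],[0.9,0.6,1],1],[[0,0,0],[0.9,0.6,1],1],[[0,0,0],[0.9,0.6,1],1],[[0,0,0],[0.9,0.6,1],1],[[0,0,0],[0.9,0.6,1],1]])

```text
time: 16.32
eef_pos: [0.4645, -0.1956, 0.081]
tcp_rot: [0.527, 0.472, -0.472, -0.526]
contact_force: [-2.6, 2.5, 8.4]
opening: 0.003
```

```bash
python3 go.py 465 -196 81 83.7
```

```text
t 16.32 at [ 464.5 -195.6   81. ] jaw 83.7 down [ 0.002 -0.001 -1.   ] q [-0.6   0.09  2.1   0.    0.94 -2.06] F [-2.6  2.5  8.4] open 0.003
turn [ 0.11  0.04 -0.06] shift [-0.4  0.  -0.5]
```

Relaxing works, so I'll continue with the same again and a touch more depth.

Call:
step_arm(rows=[[[0,0,0],[0.5,0.3,0.5],1],[[0,0,0],[1,0.7,1],1],[[0,0,0],[1.2,0.7,1.2],1],[[0,0,0],[1.2,0.7,1.2],1],[[0,0,0],[1.2,0.7,1.2],1],[[0,0,0],[1.2,0.7,1.2],1]])

```text
time: 16.82
eef_pos: [0.4645, -0.1954, 0.0811]
tcp_rot: [0.529, 0.472, -0.472, -0.524]
contact_force: [-1.2, 0.3, 9.4]
opening: 0.001
```

```bash
python3 go.py 465 -196 81 83.7
```

```text
t 16.82 at [ 464.5 -195.4   81.1] jaw 83.8 down [ 0.005 -0.004 -1.   ] q [-0.6   0.09  2.11 -0.    0.94 -2.06] F [-1.2  0.3  9.4] open 0.001
turn [ 0.3   0.05 -0.2 ] shift [-0.5  0.1 -0.5]
```

Call:
step_arm(rows=[[[0,0,0],[0.2,0.5,0.5],1],[[0,0,0],[0.2,0.5,0.5],1],[[0,0,0],[0.2,0.5,0.5],1],[[0,0,0],[0.2,0.5,0.5],1],[[0,0,0],[0.2,0.5,0.5],1],[[0,0,0],[0.2,0.5,0.5],1],[[0,0,0],[0.2,0.5,0.5],1],[[0,0,0],[0.2,0.5,0.5],1]])

```text
time: 17.48
eef_pos: [0.4645, -0.1954, 0.0809]
tcp_rot: [0.529, 0.472, -0.472, -0.524]
contact_force: [-1.1, 0.0, 9.3]
opening: -0.001
```

```bash
python3 - <<'E'
from h import *
p,d=viewer.read_camera("scene")
cv2.imwrite("pics/v6.png",cv2.resize(p[150:310,250:450,::-1],None,fx=4,fy=3.7,interpolation=0))
E
python3 go.py 465 -196 81 83.7
```

```text
t 17.53 at [ 464.5 -195.4   80.9] jaw 83.7 down [ 0.006 -0.005 -1.   ] q [-0.6   0.09  2.11 -0.    0.94 -2.06] F [-1.5 -0.3  9.1] open -0.0
turn [ 0.36  0.05 -0.23] shift [-0.5 -0.1 -0.6]
```

View pics/v6.png

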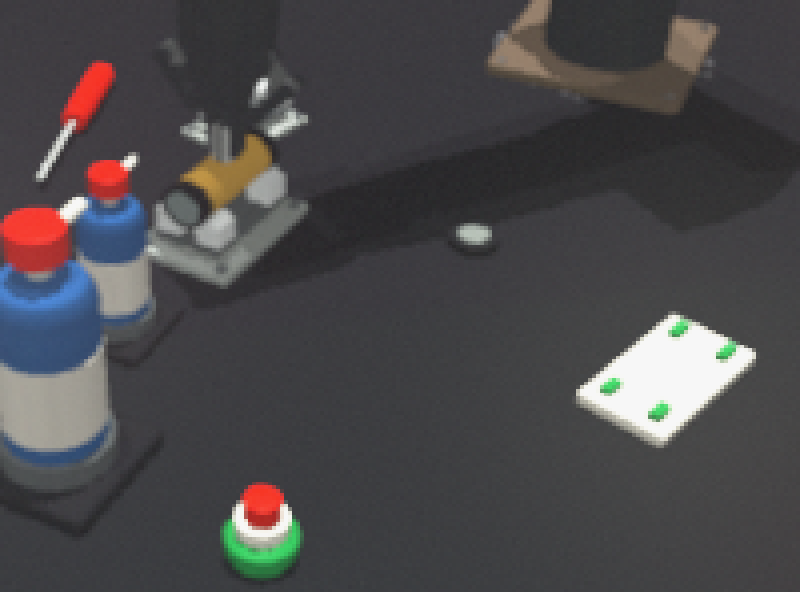

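Call:
step_arm(rows=[[[0,0,0],[0.1,0.4,0.2],1],[[0,0,0],[0.1,0.8,0.3],1],[[0,0,0],[0.1,0.8,0.3],1],[[0,0,0],[0.1,0.8,0.3],1],[[0,0,0],[0.1,0.8,0.3],1],[[0,0,0],[0.1,0.8,0.3],1],[[0,0,0],[0.1,0.8,0.3],1],[[0,0,0],[0.1,0.8,0.3],1]])

```text
time: 18.2
eef_pos: [0.4645, -0.1954, 0.0803]
tcp_rot: [0.529, 0.473, -0.471, -0.524]
contact_force: [-0.5, 0.2, 9.5]
opening: 0.004
```

```bash
python3 go.py 465 -196 81 83.7
```

```text
t 18.2 at [ 464.5 -195.4   80.3] jaw 83.7 down [ 0.006 -0.005 -1.   ] q [-0.6   0.09  2.11 -0.    0.94 -2.06] F [-0.5  0.2  9.5] open 0.004
turn [ 0.4   0.05 -0.24] shift [-0.5 -0.7 -0.6]
```

Steady: side force is about 0, the push is 9.5 N (4.3 mm by the spring figures), and z gives 5.7 mm. The two bracket 5 mm. Handing in.

Run:
```python
from plant import ctrl
print(ctrl.sign_off())
```

```text
the job is handed in; nothing more can be done
None
```

The job is done and handed in at about 18 s, with the arm still pressing the barrel down in the V-block.

- **Air duster:** I pressed the small canister's cap until it stopped moving, at 16.7 N. A picture after release showed the cap back at its original height.
- **Barrel:** I gripped it, lifted it off its rest, laid it in the middle-sized V-block and opened the fingers. In the overhead check it lay within about 1 mm of the block's centre and in line with the groove to about 1°.
- **Press:** With the fingers shut, I pressed on top at the middle. A side load of about 4.6 N across the groove built up at first, so I shifted the tip until it was about 0.2 N and both faces should bear evenly.
- **Final state:** The tip is at z = 80.3 mm, pushing at 9.5 N.

**Checks that disagreed:** I could not measure the depth of the press directly. Tip height gives about 5.7 mm and the force with the nominal spring figures about 4.3 mm, so it should be close to 5 mm. Extrapolating my own force readings gave a lower estimate still: about 3.7 mm before the last 0.6 mm push, so roughly 4.3 mm now.

The last scene view, just before that final push, showed the rest plate, lens cap and valve unmoved. I did not check the other loose items again at the end.

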